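# Drain a slide carrier on both sides and hold it ready over the staining trough

## Task

Pick up the slide carrier by its grip and push its far side, as it stands, gently and flat against the sprung cork pad so that the pad gives several millimetres, and pause there a moment; then turn the carrier half round and push its other side against the pad in the same way. Then carry it upright over the tube rack without disturbing rack or tubes, and stop with it hovering about 15 mm above the rim of the staining trough, centred over the opening and lined up lengthwise so that it could go straight in, touching nothing. Finish while still holding it there: do not lower it in or let go.

Things in the scene. Friction and masses are not known exactly. Their poses are not given: they have to be found in the camera images.
- carrier_grip (a point): Centre of the black grip block (12 x 44 x 24 mm: x, y, height) on the wire bail of a loose steel slide carrier: an open tray 44 x 92 x 36 mm with glass slides, 0.2 kg. The point is over the tray's centre, 95 mm above the underside; 107 mm high and 100 mm long in all. x points out of the closed side, y along the tray, z up. At the start it stands at the right, closed side away from the robot.
- closed_side (a point): Centre of the outer face of the carrier's closed long side (one plain steel sheet, 92 x 36 mm), 22 mm from the middle plane, 18 mm above the underside; this side is the far one at the start. Axes as carrier_grip.
- barred_side (a point): Centre of the outer face of the carrier's barred long side (two rails and three uprights, 92 x 36 mm), 22 mm from the middle plane, 18 mm above the underside; this side is towards the robot at the start. Axes as carrier_grip.
- pad_face (a point): Centre of the cork face of an upright sprung pad 110 mm wide (y) and 40 mm high, 34 mm above the bench (face from 14 to 54 mm), beyond the carrier, on a bent steel bracket 116 mm wide and 60 mm high fixed to the bench. The face looks along -x, roughly to the robot; +x is the way to push; the point moves with the pad.
- pad (a joint): How far the pad is pushed in (m): 0 at rest, stop at 0.012; spring 250 N/m, so 8 mm takes about 2 N. A push of more than 3 mm, held for 0.3 s, counts.
- trough_mouth (a point): Centre of the opening, at rim height (60 mm above the bench), of an open rectangular steel trough fixed to the bench on the robot's left: outside 78 x 128 mm (x, y), inside 70 x 120 mm, with a small lug at each end 16 mm beyond the wall. Its y axis is the long one, z is up.
- tuberack: Loose wooden rack with test tubes standing in it, 50 x 225 x 85 mm (x, y, height), between the pad and the trough, its long side (y) running roughly away from the robot. Origin at the centre of its underside. The tubes' tops stand 140 mm above the bench.
- glass_0: Test tube 20 mm in diameter, 130 mm long, upright in the rack; origin at its bottom, 10 mm above the bench.
- glass_1: Second such tube.
- glass_2: Third such tube.
There are look-alikes about, which are no part of the job. Leave any orange or purple look-alike of the part that bears carrier_grip alone.

How it is judged:
On the way, in this order (a step that is already met when the one before it is completed fails the run):
1. the carrier's closed side (far at the start) pushes the pad in by more than 3 mm (value of joint pad above 0.003 m and contact force between carrier and bracket above 0.3 N and x of closed_side in the frame of pad_face above -0.008 m and y of closed_side in the frame of pad_face between -0.035 and 0.035 m and angle between the x axis of carrier_grip and the x axis of pad_face, either way round below 0.2 rad), for 0.3 s.
2. after a half turn the barred side pushes the pad in by more than 3 mm (value of joint pad above 0.003 m and contact force between carrier and bracket above 0.3 N and x of barred_side in the frame of pad_face above -0.008 m and y of barred_side in the frame of pad_face between -0.035 and 0.035 m and angle between the x axis of carrier_grip and the x axis of pad_face, either way round below 0.2 rad), for 0.3 s.
3. the carrier passes above the tube rack, its underside higher than the tubes (x of carrier_grip in the frame of tuberack between -0.05 and 0.05 m and y of carrier_grip in the frame of tuberack between -0.13 and 0.13 m and height (world z) of carrier_grip above 0.237 m), for 0.05 s.
At the end, for the whole second after the job is handed in: The carrier is held by the fingers, at rest and upright (within 0.12 rad), its underside 3 to 35 mm above the trough's rim, centred within 12 mm along and across and lined up lengthwise within 0.15 rad (either way round), and it does not touch the trough (x of carrier_grip in the frame of trough_mouth between -0.012 and 0.012 m and y of carrier_grip in the frame of trough_mouth between -0.012 and 0.012 m and z of carrier_grip in the frame of trough_mouth between 0.098 and 0.13 m and angle between the y axis of carrier_grip and the y axis of trough_mouth, either way round below 0.15 rad and angle between carrier_grip's own z axis and vertical below 0.12 rad and contact force between carrier and the fingers above 1 N and contact force between carrier and trough below 0.05 N and linear speed of carrier below 0.02 m/s); the arm keeps its last pose, push and grip.
It fails at once if rack or tubes disturbed (moved more than 15 mm) (distance of any of tuberack, glass_0, glass_1, glass_2 from where it was at the start of the episode above 0.015 m).
It fails at once if carrier pushed against pad or bracket with more than 18 N (contact force between carrier and bracket above 18 N).
It fails at once if carrier tipped by more than 0.6 rad (angle between carrier_grip's own z axis and vertical above 0.6 rad).
It also fails if it takes over 64 s, if anything falls off the work surface, if the arm or the gripper's body presses on something with over 40 N, if the wrist force passes 120 N, or if a joint passes its speed limit or range.

## Robot

A 7-joint arm with a two-finger parallel gripper is mounted at the origin on a cart in front of the work surface, level with it; the furniture and walls round the work are solid. World frame = base frame: x ahead of the robot, y to its left, z up, the work surface at z = 0. Lengths are in m, angles in rad, forces in N, time in s.
With the tool pointing down it reaches from about 0.4 to 0.85 m from the base axis. Payload 10.4 kg.
Tool frame: the origin (TCP) lies at the very end of the fingers, on their centre line; the grasp point (between the pads) lies 19 mm behind it; z points along the fingers, y is the line along which they close (so a half turn about z gives the same grasp; the last joint's range is limited). The gripper opens to 87 mm and grips with 3 to 60 N. Pads are 19 mm wide; open, the fingers measure 117 mm over their backs; the gripper's body (75 mm by 190 mm) begins 51 mm behind the grasp point.
Start: joints at [1.24, 0.332, -0.065, 1.46, 0.022, 1.35, -0.088], TCP at [0.189, -0.596, 0.223] pointing down, gripper open.
Joint ranges: [-2.6, 2.6], [-0.5, 2.12], [-1.47, 1.34], [0.16, 2.42], [-1.27, 4.41], [0.06, 2.06], [-2.6, 2.6]. Speed limits (rad/s): [2.22, 2.22, 2.79, 2.79, 3.14, 3.14, 3.14].

## Interface

Orientations are given as a unit quaternion [x, y, z, w].
In Python, from bench import * gives the robot as it stands.
- The arm moves only by the tool step_arm, never from a script. Its arguments are lists of equal length, an entry for each row: "delta_pos": the shift along the world's x, y, z in units of 25 mm (1.0 is 25 mm), a list of three; "turn": the turn about the world's z in units of 0.12 rad (1.0 is 0.12 rad). In form: {"delta_pos": [[tx, ty, tz], ...], "turn": [turn, ...]}. A call has 1 to 12 rows; each row shifts and turns the commanded pose from where the row before left it; what a row does not reach is not made up. A row lasts 1/10 s, in which the tool goes at most 50 mm and 8.59 degrees, less where a joint would pass 70% of its speed; a pose out of reach is approached as far as the arm can. A call with a number of a shift or a turn outside -1 to 1 is refused whole. A call with a gripper value outside its range is refused whole. "grip" is the closure, from 0 (fully open) to 1 (shut), set as the call begins (left out, the last holds). The fingers move at their own pace and stop on an object; "newtons" is the grip in N (left out, the last holds). Time passes only in rows, so rows that do not move let the fingers close. It gives the time, the measured TCP pose, the force, the opening and the grip force at its end, in the units of the state.
- read_state(): the state, without advancing time (a new reading comes with each control period).
- camera(name): name is "scene" or "top"; returns a dict with "image" (480x640x3 uint8, red, green, blue), "z_map" (480x640 float32, m along the optical axis (not along the pixel's ray), 0 where there is no reading), "mtx" (3x3 intrinsics, pixels), "view" (4x4, takes a point from world to camera coordinates). Camera axes: x right, y up, looking along -z (the intrinsics and any distortion apply to the point x, -y, -z); pixel columns grow to the right and rows downward; lengths in m; the calibration is good to about 2 mm. A picture is of the moment at which its call begins.
- close_job(): hands the job in; it is judged then, once.
The state is a dict: "time": time; "joint_positions": joint angles; "joint_vel": joint speeds; "joint_torque": joint torques, N m; "ee_pos": TCP position; "eef_rot": TCP orientation; "ft_force": force on the tool from outside, world axes, zero at the start; "torque": the same for the moment, N m; "width": finger opening in m; "grip_force": force on a finger pad.
Only numpy, scipy, OpenCV 4.12 (cv2) and the standard library are available. Lean on these libraries where they do the work, as an engineer would, in place of code of your own. Each camera call takes 0.05 s, during which the arm holds its last target. There are 200 camera calls.

## Working session

There is one attempt and no reset: what is moved stays moved. The work goes in short steps, Python scripts to look and compute and a tool call to move; the robot and the scene stay as the last step left them, time stands still between calls to the robot, and variables do not carry over. Pictures are saved under pics/ and viewed, at most 10 in all, crops included, and the job is handed in when it is done.

Besides the shell and the picture viewer there is one more tool, called after "Request:" as a command line: name --pt "numbers of a row" for each row, then --argument value for the rest. step_arm: Moves the arm, as the interface text tells. Shifts and turns lie within -1 to 1; 1 stands for 25 mm of shift or 0.12 rad of turn. Its arguments: {"type":"object","properties":{"delta_pos":{"type":"array"},"turn":{"type":"array"},"grip":{"type":"number"},"newtons":{"type":"number"}},"required":["delta_pos","turn"]}

```bash
mkdir -p pics
cat > h.py <<'E'
from bench import *
import numpy as np, cv2
def cap(n,f=None):
    c=camera(n)
    if f: cv2.imwrite('pics/'+f,c["image"][:,:,::-1])
    return c
def world(c):
    z=c["z_map"].astype(float); K=c["mtx"]; v,u=np.mgrid[0:480,0:640]
    p=np.stack([(u-K[0,2])/K[0,0]*z,-(v-K[1,2])/K[1,1]*z,-z,np.ones_like(z)],-1)
    w=(p@np.linalg.inv(c["view"]).T)[...,:3]; w[z==0]=np.nan
    return w
E
python3 - <<'E'
from h import *
for n in("top","scene"):
    c=cap(n,n+"0.png"); np.save(n+"0.npy",world(c)); np.save(n+"0i.npy",c["image"])
s=read_state();print(s)
E
```

```text
{'time': 0.1, 'joint_positions': array([ 1.24039411,  0.33281205, -0.06470254,  1.46083854,  0.02159396,
        1.34991717, -0.08852589]), 'joint_vel': array([ 1.17384943e-03,  8.79545499e-04,  2.48671318e-04, -1.44096519e-03,
        5.47991283e-04,  1.76876317e-04,  6.10398157e-05]), 'joint_torque': array([ 2.12276544e-03, -6.24550581e+01,  2.52297835e-02, -3.90721250e+01,
       -6.14346564e-02,  3.65349383e-02,  1.67198726e-05]), 'ee_pos': array([ 0.18924838, -0.59529696,  0.22184038]), 'eef_rot': array([ 9.88180838e-01,  1.53291296e-01, -1.23316457e-04, -6.27983296e-04]), 'ft_force': array([-0.33394843,  0.87554587, -0.10951932]), 'torque': array([-0.04331826, -0.02508282, -0.02059148]), 'grip_force': 0.0, 'width': 0.08714015759879103}
```

View pics/top0.png

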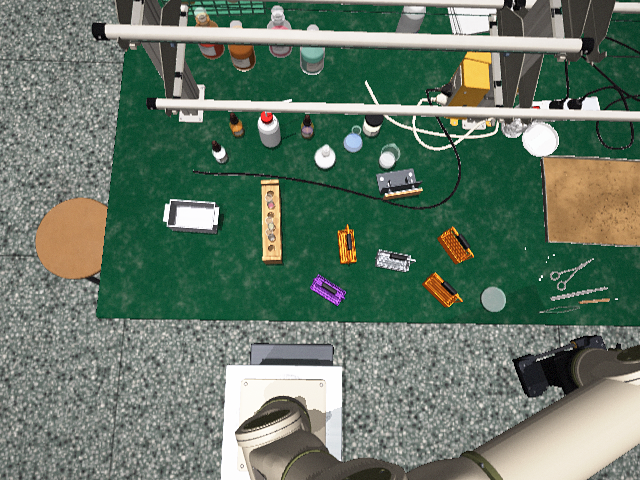

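View pics/scene0.png

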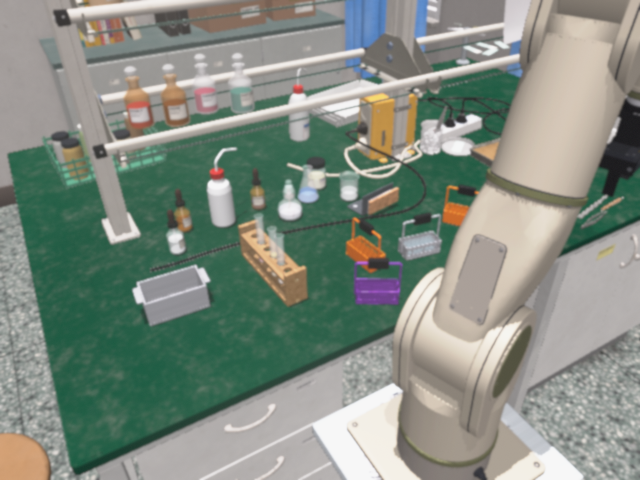

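The top view shows the trough at about (192,215), rack (271,221), pad bracket (400,185), and steel carrier (394,260). The orange and purple carriers are look-alikes. The scene view agrees.

```bash
cat > m.py <<'E'
from h import *
w=np.load("top0.npy");im=np.load("top0i.npy")
def box(n,c0,c1,r0,r1,z0,z1,extra=None):
    p=w[r0:r1,c0:c1].reshape(-1,3);k=(p[:,2]>z0)&(p[:,2]<z1);
    if extra is not None:k&=extra[r0:r1,c0:c1].ravel()
    p=p[k]
    if len(p)<4: print(n,len(p));return p
    r=cv2.minAreaRect((p[:,:2]*1000).astype(np.float32))
    print(n,len(p),"rect mm",np.round(r[0],1),np.round(r[1],1),round(r[2],1),"mean",p.mean(0).round(4),"zmax",p[:,2].max().round(4),'zmed',np.median(p[:,2]).round(4))
    return p
dark=im.max(2)<70
box("trough",155,230,190,240,.05,.075)
box("rack",255,290,175,268,.07,.10)
box("tubes",255,290,175,268,.12,.16)
box("carrier all",370,420,243,278,.02,.13)
box("carrier top",370,420,243,278,.075,.13)
box("grip dark",370,420,243,278,.085,.13,dark)
box("bracket",370,430,165,205,.03,.08)
box("bracket top",370,430,165,205,.05,.08)
ck=(im[...,0]>im[...,2].astype(int)+35)
box("cork",370,430,165,205,.01,.08,ck)
box("orange1",330,362,220,268,.02,.13);box("orange1top",330,362,220,268,.075,.13)
box("orange2",435,480,222,266,.02,.13)
box("rod",200,560,95,115,.15,1)
c=np.hstack([im[160:285,150:250],im[160:285,365:465]])
cv2.imwrite('pics/z.png',cv2.resize(c[:,:,::-1],None,fx=4,fy=4,interpolation=cv2.INTER_CUBIC))
print(w[300,100:600:100,2])
E
python3 m.py
```

```text
trough 422 rect mm [557.7 268.8] [152.9  79.4] 86.9 mean [0.5575 0.2695 0.0579] zmax 0.0655 zmed 0.0581
rack 322 rect mm [542.8  44.5] [226.4  48.6] 3.1 mean [0.5428 0.0441 0.0808] zmax 0.0996 zmed 0.0823
tubes 105 rect mm [542.9  45.5] [111.8  18.6] 2.6 mean [0.5395 0.0455 0.1337] zmax 0.145 zmed 0.1358
carrier all 362 rect mm [ 443.  -301.1] [98.9 44.9] 80.4 mean [ 0.4413 -0.3011  0.0558] zmax 0.1124 zmed 0.035
carrier top 127 rect mm [ 442.6 -301.3] [98.5 12.5] 78.9 mean [ 0.4419 -0.3004  0.1013] zmax 0.1124 zmed 0.1032
grip dark 63 rect mm [ 442.8 -300.8] [42.2 12.4] 78.6 mean [ 0.4423 -0.3009  0.1054] zmax 0.1124 zmed 0.1058
bracket 392 rect mm [ 681.8 -321.6] [102.2 115.3] 10.5 mean [ 0.6488 -0.3272  0.0473] zmax 0.0658 zmed 0.0499
bracket top 193 rect mm [ 646.1 -327.5] [ 28.9 113.8] 11.0 mean [ 0.6459 -0.3289  0.0557] zmax 0.0658 zmed 0.0551
cork 188 rect mm [ 636.2 -330.3] [  9.  109.7] 11.1 mean [ 0.6344 -0.329   0.0438] zmax 0.0606 zmed 0.0481
orange1 299 rect mm [ 480.5 -170.1] [97.4 44.7] 5.5 mean [ 0.4805 -0.1688  0.0592] zmax 0.1123 zmed 0.0363
orange1top 118 rect mm [ 480.7 -170.2] [96.9 12.5] 5.7 mean [ 0.4796 -0.1696  0.1014] zmax 0.1123 zmed 0.1038
orange2 528 rect mm [ 488.4 -479.4] [98.8 46.9] 34.8 mean [ 0.487  -0.478   0.0497] zmax 0.1134 zmed 0.0313
rod 3846 rect mm [ 820.5 -224.7] [130.6 860.1] 1.3 mean [ 0.7764 -0.2302  0.2897] zmax 0.3169 zmed 0.2972
[0.00408976 0.00010785 0.00173389 0.00270378 0.00792363]
```

View pics/z.png

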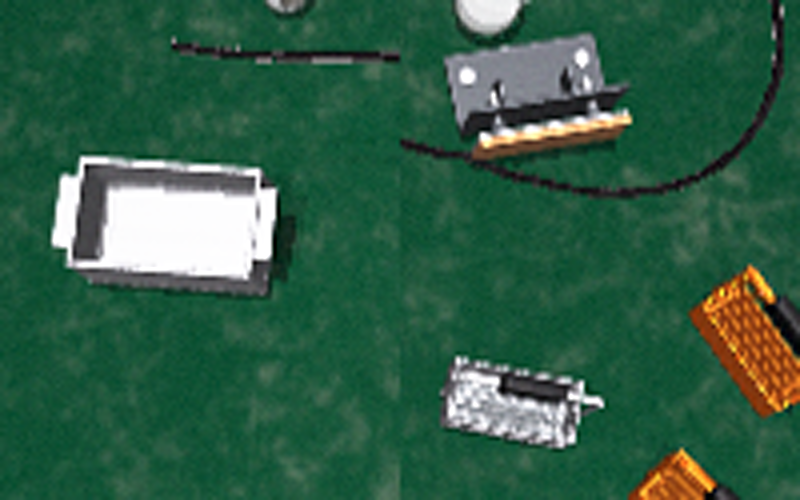

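The zoom confirms the geometry: the carrier's long axis is yawed about −10.5°, the pad normal about +11° and the trough's long axis about −3.1°. Heights match the given sizes. I'll move above the grip and turn +62°.

Request:
step_arm --pt "0.8 0.95 0" --pt "0.8 0.95 0" --pt "0.8 0.95 0" --pt "0.8 0.95 0" --pt "0.8 0.95 0" --pt "0.8 0.95 0" --pt "0.8 0.95 0" --pt "0.8 0.95 0" --pt "0.8 0.95 0" --pt "0.8 0.95 0" --pt "0.8 0.95 0" --pt "0.8 0.95 0" --turn '[0.75,0.75,0.75,0.75,0.75,0.75,0.75,0.75,0.75,0.75,0.75,0.75]' --grip 0 --newtons 25

```text
time: 1.3
ee_pos: [0.4299, -0.3095, 0.2223]
eef_rot: [0.768, 0.641, -0.0, -0.0]
ft_force: [0.5, 0.9, -0.1]
width: 0.0868
grip_force: 0.0
```

```bash
cat >> h.py <<'E'
def st():
    s=read_state();q=s["eef_rot"];from scipy.spatial.transform import Rotation as R
    m=R.from_quat(q).as_matrix();y=m[:,1]
    print("t",round(s["time"],2),"p",s["ee_pos"].round(4),"th",np.degrees(np.arctan2(y[1],y[0])).round(2),"zax",m[:,2].round(3),"q",s["joint_positions"].round(2),"F",s["ft_force"].round(2),"w",round(s["width"],4),"g",s["grip_force"])
    return s
E
python3 -c "from h import *;st()"
```

```text
t 1.3 p [ 0.4299 -0.3095  0.2223] th -10.27 zax [-0.  0. -1.] q [ 0.92  0.15 -0.42  1.69  0.06  1.31  0.31] F [ 0.5   0.89 -0.13] w 0.0868 g 0.0
```

Request:
step_arm --pt "0.25 0.17 -0.4" --pt "0.25 0.17 -0.8" --pt "0 0 -0.8" --pt "0 0 -0.8" --pt "0 0 -0.8" --pt "0 0 -0.8" --pt "0 0 -0.7" --pt "0 0 -0.5" --pt "0 0 -0.25" --pt "0 0 0" --pt "0 0 0" --turn '[0,0,0,0,0,0,0,0,0,0,0]'

```text
time: 2.4
ee_pos: [0.4422, -0.3024, 0.0769]
eef_rot: [0.769, 0.639, 0.0, 0.0]
ft_force: [-0.6, 0.1, 0.1]
width: 0.0867
grip_force: 0.0
```

Run:
```python
from h import *
st();c=cap("scene");im=c["image"][180:300,340:500,::-1];cv2.imwrite('pics/g1.png',cv2.resize(im,None,fx=4,fy=4,interpolation=cv2.INTER_CUBIC))
```

```text
t 2.4 p [ 0.4422 -0.3024  0.0769] th -10.5 zax [ 0.001 -0.    -1.   ] q [ 0.88  0.3  -0.42  1.85  0.14  1.02  0.22] F [-0.61  0.1   0.08] w 0.0867 g 0.0
```

View pics/g1.png

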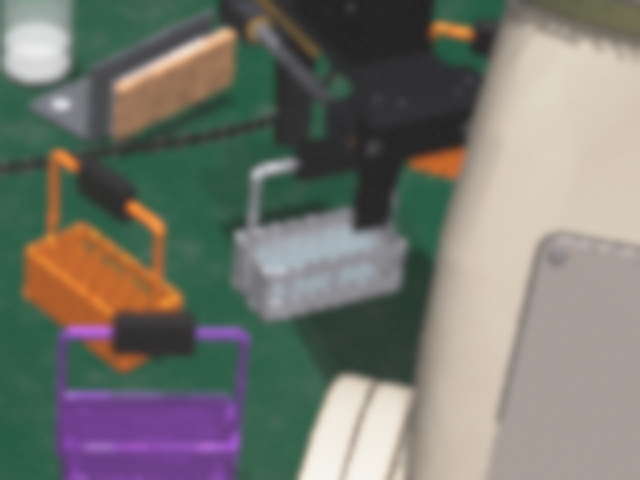

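The fingers straddle the black block at about (335,155) in the crop, with the steel carrier below. Now I'll close the gripper.

Request:
step_arm --pt "0 0 0" --pt "0 0 0" --pt "0 0 0" --pt "0 0 0" --pt "0 0 0" --pt "0 0 0" --pt "0 0 0" --pt "0 0 0" --turn '[0,0,0,0,0,0,0,0]' --grip 1 --newtons 30

```text
time: 3.25
ee_pos: [0.4419, -0.3021, 0.0763]
eef_rot: [0.769, 0.64, 0.0, 0.0]
ft_force: [-0.4, -0.1, -0.5]
width: 0.0309
grip_force: 0.0
```

Request:
step_arm --pt "0 0 0.2" --pt "0 0 0.2" --pt "0 0 0.24" --pt "0 0 0" --pt "0 0 0" --turn '[0,0,0,0,0]'

```text
time: 3.75
ee_pos: [0.4418, -0.3022, 0.0924]
eef_rot: [0.769, 0.64, -0.0, 0.0]
ft_force: [0.7, 0.0, -1.4]
width: 0.0119
grip_force: 30.0
```

Run:
```python
from h import *
st();c=cap("top");w=world(c);np.save("top1.npy",w)
im=np.hstack([c["image"][160:285,365:465],c["image"][160:285,365:465]*0])[:,:100,::-1]
cv2.imwrite('pics/g2.png',cv2.resize(im,None,fx=4,fy=4,interpolation=cv2.INTER_CUBIC))
p=w[235:285,365:425].reshape(-1,3);k=(p[:,2]>.03)&(p[:,2]<.066);p=p[k]
print(len(p),cv2.minAreaRect((p[:,:2]*1000).astype(np.float32)),p[:,2].max())
```

```text
t 3.75 p [ 0.4418 -0.3022  0.0924] th -10.49 zax [ 0. -0. -1.] q [ 0.89  0.28 -0.42  1.83  0.13  1.05  0.23] F [ 0.75  0.04 -1.4 ] w 0.0119 g 29.96156930923462
74 ((446.1446533203125, -278.12274169921875), (50.66309356689453, 45.11375427246094), 81.60597229003906) 0.06109529404679215
```

The fingers were still closing when I lifted, so the grip probably sits high on the block. I'll measure how high the carrier hangs.

Run:
```python
from h import *
w=np.load("top1.npy")
p=w[235:285,365:425].reshape(-1,3)
c,s=np.cos(np.radians(-10.5)),np.sin(np.radians(-10.5))
d=p[:,:2]-[.4418,-.3009];a=d@[c,s];b=d@[-s,c]
for y0 in range(-50,60,10):
    k=(abs(a)<.026)&(b*1000>=y0)&(b*1000<y0+10)&(p[:,2]>.015)
    print(y0,k.sum(),np.sort(p[k,2]).round(3)[:: max(1,k.sum()//8)])
w0=np.load("top0.npy");p=w0[235:285,365:425].reshape(-1,3);d=p[:,:2]-[.4418,-.3009];a=d@[c,s];b=d@[-s,c]
print("before")
for y0 in range(-50,60,10):
    k=(abs(a)<.026)&(b*1000>=y0)&(b*1000<y0+10)&(p[:,2]>.015)
    print(y0,k.sum(),np.sort(p[k,2]).round(3)[:: max(1,k.sum()//8)])
```

```text
-50 0 []
-40 0 []
-30 0 []
-20 0 []
-10 1 [0.038]
0 3 [0.02  0.04  0.101]
10 24 [0.015 0.019 0.025 0.03  0.031 0.032 0.033 0.041]
20 84 [0.016 0.022 0.032 0.039 0.175 0.181 0.184 0.185 0.187]
30 175 [0.016 0.032 0.169 0.184 0.186 0.256 0.267 0.311 0.332]
40 68 [0.017 0.026 0.033 0.038 0.042 0.097 0.291 0.302 0.313]
50 33 [0.41  0.426 0.432 0.442 0.45  0.46  0.464 0.469 0.486]
before
-50 54 [0.015 0.022 0.027 0.031 0.033 0.035 0.036 0.057 0.093]
-40 28 [0.015 0.021 0.024 0.027 0.03  0.032 0.033 0.037 0.095 0.097]
-30 30 [0.015 0.018 0.024 0.026 0.027 0.028 0.035 0.036 0.082 0.106]
-20 40 [0.015 0.022 0.03  0.035 0.04  0.103 0.106 0.109]
-10 44 [0.016 0.023 0.029 0.031 0.035 0.096 0.105 0.107 0.108]
0 43 [0.015 0.024 0.029 0.033 0.087 0.102 0.106 0.108 0.109]
10 53 [0.015 0.019 0.026 0.029 0.033 0.038 0.103 0.106 0.11 ]
20 40 [0.016 0.018 0.022 0.028 0.029 0.032 0.04  0.097]
30 30 [0.016 0.017 0.021 0.026 0.028 0.028 0.032 0.036 0.093 0.098]
40 42 [0.016 0.024 0.029 0.03  0.035 0.036 0.047 0.085 0.098]
50 0 []
```

View pics/g2.png

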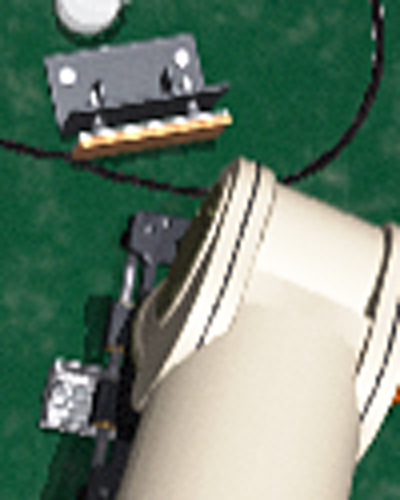

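The arm hides the top view at crop (130,350). The visible tray rim at z≈0.041 shows a lift of only about 4 mm, so the grip is about 12 mm too high. I'll set it down and regrasp.

Request:
step_arm --pt "0 0 -0.06" --pt "0 0 -0.05" --pt "0 0 -0.05" --pt "0 0 0" --turn '[0,0,0,0]'

```text
time: 4.2
ee_pos: [0.442, -0.3021, 0.0884]
eef_rot: [0.769, 0.64, 0.0, 0.0]
ft_force: [-1.3, 0.5, 1.5]
width: 0.0117
grip_force: 30.0
```

Request:
step_arm --pt "0 0 0" --pt "0 0 0" --pt "0 0 0" --pt "0 0 -0.16" --pt "0 0 -0.16" --pt "0 0 -0.16" --pt "0 0 0" --turn '[0,0,0,0,0,0,0]' --grip 0.7

```text
time: 4.9
ee_pos: [0.4414, -0.3019, 0.0755]
eef_rot: [0.769, 0.64, -0.0, -0.001]
ft_force: [0.0, 0.5, -0.4]
width: 0.0259
grip_force: 0.0
```

Request:
step_arm --pt "0 0 0" --pt "0 0 0" --pt "0 0 0" --pt "0 0 0" --pt "0 0 0" --pt "0 0 0" --pt "0 0 0" --pt "0 0 0" --turn '[0,0,0,0,0,0,0,0]' --grip 1 --newtons 30

```text
time: 5.7
ee_pos: [0.442, -0.3022, 0.0764]
eef_rot: [0.769, 0.64, 0.0, 0.0]
ft_force: [0.5, -0.3, 1.1]
width: 0.0111
grip_force: 30.0
```

Request:
step_arm --pt "0 0 0.2" --pt "0 0 0.24" --pt "0 0 0.2" --pt "0 0 0" --pt "0 0 0" --turn '[0,0,0,0,0]'

```text
time: 6.2
ee_pos: [0.4419, -0.3022, 0.0924]
eef_rot: [0.769, 0.64, 0.0, 0.0]
ft_force: [1.3, -0.1, -2.1]
width: 0.0114
grip_force: 30.0
```

Request:
step_arm --pt "0.4 -0.1 0" --pt "0.6 -0.16 0" --pt "0.6 -0.16 0" --pt "0.6 -0.16 0" --pt "0.6 -0.16 0" --pt "0.6 -0.16 0" --pt "0.6 -0.16 0" --pt "0.6 -0.16 0" --pt "0.6 -0.16 0" --pt "0.4 -0.14 0" --pt "0 0 0" --pt "0 0 0" --turn '[0.2,0.35,0.35,0.35,0.35,0.35,0.35,0.35,0.3,0.18,0,0]'

```text
time: 7.4
ee_pos: [0.5818, -0.3399, 0.0917]
eef_rot: [0.636, 0.772, 0.0, -0.0]
ft_force: [-0.5, 0.1, -2.0]
width: 0.0116
grip_force: 30.0
```

Run:
```python
from h import *
st();c=cap("scene");im=c["image"][140:290,340:520,::-1];cv2.imwrite('pics/g3.png',cv2.resize(im,None,fx=4,fy=4,interpolation=cv2.INTER_CUBIC))
```

```text
t 7.4 p [ 0.5818 -0.3399  0.0917] th 11.03 zax [-0.001  0.001 -1.   ] q [ 0.78  0.57 -0.45  1.45  0.26  1.18  0.49] F [-0.46  0.08 -1.98] w 0.0116 g 29.99835186637938
```

View pics/g3.png

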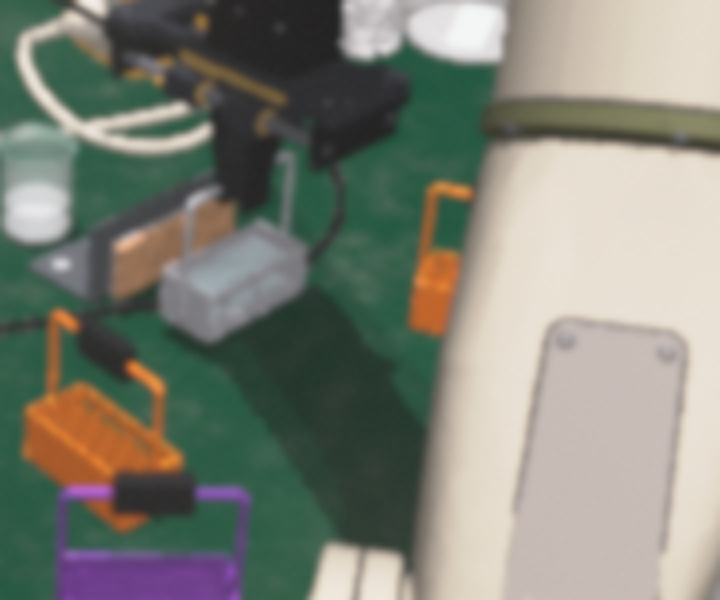

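The carrier hangs upright at crop (235,280), parallel to the pad at crop (170,250), with nothing in between. I'll approach slowly along the pad normal.

Request:
step_arm --pt "0.2 0.04 0" --pt "0.2 0.04 0" --pt "0.2 0.04 0" --pt "0.2 0.04 0" --pt "0.1 0.02 0" --pt "0.1 0.02 0" --pt "0.1 0.02 0" --pt "0.08 0.01 0" --pt "0 0 0" --pt "0 0 0" --turn '[0,0,0,0,0,0,0,0,0,0]'

```text
time: 8.45
ee_pos: [0.6113, -0.3345, 0.0923]
eef_rot: [0.636, 0.772, -0.0, -0.0]
ft_force: [0.6, 0.1, -2.1]
width: 0.0116
grip_force: 30.0
```

Request:
step_arm --pt "0.1 0.02 0" --pt "0.06 0.01 0" --pt "0 0 0" --pt "0 0 0" --turn '[0,0,0,0]'

```text
time: 8.85
ee_pos: [0.6153, -0.3337, 0.0923]
eef_rot: [0.636, 0.772, -0.0, -0.0]
ft_force: [-1.3, -0.1, -2.8]
width: 0.0121
grip_force: 30.0
```

Request:
step_arm --pt "0.06 0.01 0" --pt "0.06 0.01 0" --pt "0 0 0" --pt "0 0 0" --pt "0 0 0" --pt "0 0 0" --turn '[0,0,0,0,0,0]'

```text
time: 9.45
ee_pos: [0.6183, -0.3332, 0.0923]
eef_rot: [0.636, 0.772, 0.0, -0.0]
ft_force: [-2.3, -0.5, -1.9]
width: 0.0117
grip_force: 30.0
```

Run:
```python
from h import *
s0=np.load("scene0.npy");im0=np.load("scene0i.npy").astype(int)
f=[];
for i in range(5):
    c=cap("scene"); f.append(read_state()["ft_force"])
print(np.mean(f,0),np.std(f,0));st()
w=world(c);i1=c["image"].astype(int)
n=np.array([np.cos(np.radians(11.1)),np.sin(np.radians(11.1))])
def cork(w,im):
    sl=(slice(185,220),slice(350,402));p=w[sl].reshape(-1,3);q=im[sl].reshape(-1,3)
    k=(q[:,0]>q[:,2]+40)&(p[:,2]>.02)&(p[:,2]<.05);p=p[k];d=p[:,:2]@n;b=p[:,:2]@[-n[1],n[0]]
    return k.sum(),np.median(d),b.min(),b.max()
print(cork(s0,im0),cork(w,i1))
tw=np.array([.6315,-.331])@n;print(tw)
```

```text
[-1.71697679 -0.14075352 -1.92196154] [0.37246197 0.43010779 0.6501718 ]
t 9.7 p [ 0.6183 -0.3332  0.0923] th 11.04 zax [-0.  0. -1.] q [ 0.73  0.63 -0.45  1.36  0.28  1.22  0.45] F [-2.28  0.42 -1.97] w 0.0116 g 30.014085564762354
(np.int64(273), np.float64(0.5580367499022463), np.float64(-0.5021428771937776), np.float64(-0.38911211420386926)) (np.int64(25), np.float64(0.5653474528084982), np.float64(-0.5002895720933942), np.float64(-0.39093533179413725))
0.5559615463910275
```

The pad is in by about 7 mm (1.8 N, and depth agrees), held for 0.8 s. I'll back off and turn in the negative direction, watching joint 7.

Request:
step_arm --pt "-0.2 -0.04 0" --pt "-0.4 -0.08 0" --pt "-0.5 -0.1 0" --pt "-0.5 -0.1 0" --pt "-0.5 -0.1 0" --pt "-0.5 -0.1 0" --pt "-0.35 -0.06 0" --pt "0 0 0" --turn '[0,0,0,0,0,0,0,0]'

```text
time: 10.5
ee_pos: [0.5432, -0.3486, 0.0925]
eef_rot: [0.636, 0.771, -0.0, 0.0]
ft_force: [0.3, -0.0, -2.8]
width: 0.0118
grip_force: 30.0
```

Request:
step_arm --pt "0 0 0" --pt "0 0 0" --pt "0 0 0" --pt "0 0 0" --pt "0 0 0" --pt "0 0 0" --pt "0 0 0" --pt "0 0 0" --pt "0 0 0" --pt "0 0 0" --pt "0 0 0" --pt "0 0 0" --turn '[-0.4,-0.8,-0.9,-0.9,-0.9,-0.9,-0.9,-0.9,-0.9,-0.9,-0.9,-0.9]'

```text
time: 11.7
ee_pos: [0.5453, -0.3471, 0.0923]
eef_rot: [0.964, 0.265, 0.0, -0.0]
ft_force: [-1.0, -0.1, -1.9]
width: 0.012
grip_force: 30.0
```

Request:
step_arm --pt "0 0 0" --pt "0 0 0" --pt "0 0 0" --pt "0 0 0" --pt "0 0 0" --pt "0 0 0" --pt "0 0 0" --pt "0 0 0" --pt "0 0 0" --pt "0 0 0" --pt "0 0 0" --pt "0 0 0" --turn '[-0.9,-0.9,-0.9,-0.9,-0.9,-0.9,-0.9,-0.9,-0.9,-0.9,-0.9,-0.9]'

```text
time: 12.9
ee_pos: [0.5453, -0.347, 0.0923]
eef_rot: [0.929, -0.371, 0.0, -0.0]
ft_force: [-0.3, 0.1, -2.4]
width: 0.0118
grip_force: 30.0
```

```bash
python3 -c "from h import *;st()"
```

```text
t 12.9 p [ 0.5453 -0.347   0.0923] th -133.54 zax [ 0.  0. -1.] q [ 0.5   0.47 -0.01  1.55  0.    1.12 -1.84] F [-0.28  0.08 -2.42] w 0.0118 g 29.995310520753264
```

Request:
step_arm --pt "0 0 0" --pt "0 0 0" --pt "0 0 0" --pt "0 0 0" --pt "0 0 0" --pt "0 0 0" --pt "0 0 0" --pt "0 0 0" --pt "0 0 0" --turn '[-0.8,-0.8,-0.8,-0.8,-0.8,-0.6,-0.35,0,0]'

```text
time: 13.8
ee_pos: [0.5451, -0.3472, 0.0923]
eef_rot: [0.781, -0.624, 0.0, -0.0]
ft_force: [-0.3, 0.3, -2.3]
width: 0.0117
grip_force: 30.0
```

```bash
python3 -c "from h import *;st()"
```

```text
t 13.8 p [ 0.5451 -0.3472  0.0923] th -167.26 zax [ 0.  0. -1.] q [ 0.42  0.47  0.1   1.56 -0.05  1.12 -2.39] F [-0.3   0.25 -2.28] w 0.0117 g 29.99859589152038
```

Request:
step_arm --pt "0.3 0.06 0" --pt "0.4 0.08 0" --pt "0.4 0.08 0" --pt "0.4 0.08 0" --pt "0.4 0.08 0" --pt "0.3 0.06 0" --pt "0.2 0.04 0" --pt "0.1 0.02 0" --pt "0.1 0.02 0" --pt "0 0 0" --pt "0 0 0" --turn '[-0.25,0,0,0,0,0,0,0,0,0,0]'

```text
time: 14.9
ee_pos: [0.6094, -0.3348, 0.0924]
eef_rot: [0.771, -0.637, -0.0, 0.0]
ft_force: [-0.6, -0.5, -2.0]
width: 0.0115
grip_force: 30.0
```

```bash
python3 -c "from h import *;st()"
```

```text
t 14.9 p [ 0.6094 -0.3348  0.0924] th -169.12 zax [-0. -0. -1.] q [ 0.37  0.57  0.1   1.4  -0.06  1.17 -2.48] F [-0.61 -0.52 -2.01] w 0.0115 g 29.99848835170269
```

Request:
step_arm --pt "0.1 0.02 0" --pt "0.1 0.02 0" --pt "0.06 0.01 0" --pt "0.06 0.01 0" --pt "0.04 0.01 0" --pt "0 0 0" --pt "0 0 0" --pt "0 0 0" --pt "0 0 0" --turn '[0,0,0,0,0,0,0,0,0]'

```text
time: 15.8
ee_pos: [0.6185, -0.333, 0.0923]
eef_rot: [0.771, -0.637, -0.0, 0.0]
ft_force: [-1.0, -1.0, -2.3]
width: 0.012
grip_force: 30.0
```

Run:
```python
from h import *
im0=np.load("scene0i.npy").astype(int);s0=np.load("scene0.npy")
f=[]
for i in range(5):
    c=cap("scene"); f.append(read_state()["ft_force"])
print(np.mean(f,0));st();w=world(c);i1=c["image"].astype(int)
n=np.array([np.cos(np.radians(11.1)),np.sin(np.radians(11.1))])
for w,im in((s0,im0),(w,i1)):
    sl=(slice(185,220),slice(350,402));p=w[sl].reshape(-1,3);q=im[sl].reshape(-1,3)
    k=(q[:,0]>q[:,2]+40)&(p[:,2]>.02)&(p[:,2]<.05);print(k.sum(),np.median(p[k,:2]@n))
```

```text
[-1.4953829  -0.75289846 -2.61944282]
t 16.05 p [ 0.6186 -0.3329  0.0923] th -169.1 zax [-0. -0. -1.] q [ 0.36  0.59  0.1   1.38 -0.06  1.18 -2.49] F [-2.16 -0.85 -2.28] w 0.012 g 30.01501865219325
273 0.5580367499022463
23 0.5642907899914698
```

Request:
step_arm --pt "0.05 0.01 0" --pt "0 0 0" --pt "0 0 0" --pt "0 0 0" --pt "0 0 0" --turn '[0,0,0,0,0]'

```text
time: 16.55
ee_pos: [0.6198, -0.3327, 0.0923]
eef_rot: [0.771, -0.637, -0.0, 0.0]
ft_force: [-1.0, -1.5, -2.0]
width: 0.0117
grip_force: 30.0
```

Request:
step_arm --pt "-0.2 -0.04 0" --pt "-0.4 -0.08 0" --pt "-0.5 -0.1 0" --pt "-0.5 -0.1 0" --pt "-0.5 -0.1 0" --pt "-0.5 -0.1 0.2" --pt "-0.3 -0.06 0.4" --pt "0 0 0.5" --pt "0 0 0.5" --pt "0 0 0.5" --pt "0 0 0.5" --pt "0 0 0.5" --turn '[0,0,0,0,0,0,0,0.3,0.6,0.8,0.8,0.8]'

```text
time: 17.75
ee_pos: [0.5474, -0.3473, 0.1715]
eef_rot: [0.882, -0.471, 0.001, 0.0]
ft_force: [-0.3, 0.3, -2.5]
width: 0.0117
grip_force: 30.0
```

Request:
step_arm --pt "0 0 0.5" --pt "0 0 0.5" --pt "0 0 0.5" --pt "0 0 0.5" --pt "0 0 0.5" --pt "0 0 0.5" --pt "0 0 0.4" --pt "0 0 0" --pt "0 0 0" --pt "0 0 0" --pt "0 0 0" --pt "0 0 0" --turn '[0.8,0.8,0.8,0.8,0.8,0.8,0.8,0.8,0.8,0.8,0.8,0.8]'

```text
time: 18.95
ee_pos: [0.5472, -0.3472, 0.2559]
eef_rot: [0.996, 0.086, 0.0, 0.0]
ft_force: [-0.0, 1.3, -1.8]
width: 0.0118
grip_force: 30.0
```

Request:
step_arm --pt "0 0 0" --pt "0 0 0" --pt "0 0 0" --pt "0 0 0" --pt "0 0 0" --pt "0 0 0" --pt "0 0 0" --pt "0 0 0" --pt "0 0 0" --pt "0 0 0" --pt "0 0 0" --pt "0 0 0" --turn '[0.8,0.8,0.8,0.8,0.8,0.8,0.8,0.8,0.8,0.8,0,0]'

```text
time: 20.15
ee_pos: [0.5472, -0.3473, 0.2555]
eef_rot: [0.846, 0.533, 0.0, 0.0]
ft_force: [-0.1, -0.3, -2.5]
width: 0.0119
grip_force: 30.0
```

```bash
python3 -c "from h import *;st()"
```

```text
t 20.15 p [ 0.5472 -0.3473  0.2555] th -25.58 zax [ 0.001 -0.    -1.   ] q [ 0.68  0.38 -0.25  1.33  0.09  1.44 -0.01] F [-0.14 -0.29 -2.53] w 0.0119 g 29.998273439705372
```

Request:
step_arm --pt "0 0.3 0" --pt "0 0.6 0" --pt "0 0.7 0" --pt "0 0.8 0" --pt "0 0.8 0" --pt "0 0.8 0" --pt "0 0.8 0" --pt "0 0.8 0" --pt "0 0.8 0" --pt "0 0.8 0" --pt "0 0.8 0" --pt "0 0.8 0" --turn '[0.2,0.3,0.3,0.3,0.3,0.3,0.3,0.3,0.3,0.3,0.3,0.07]'

```text
time: 21.35
ee_pos: [0.5473, -0.1255, 0.2548]
eef_rot: [0.724, 0.69, 0.0, 0.0]
ft_force: [0.5, 0.4, -2.3]
width: 0.0114
grip_force: 30.0
```

```bash
python3 -c "from h import *;st()"
```

```text
t 21.35 p [ 0.5473 -0.1255  0.2548] th -2.81 zax [ 0.  0. -1.] q [ 0.52  0.21 -0.43  1.57  0.09  1.39  0.03] F [ 0.48  0.44 -2.25] w 0.0114 g 29.99776415526867
```

Request:
step_arm --pt "0 0.8 0" --pt "0 0.8 0" --pt "0 0.8 0" --pt "0 0.8 0" --pt "0 0.8 0" --pt "0 0.8 0" --pt "0 0.8 0" --pt "0 0.8 0" --pt "0 0.8 0" --pt "0 0.8 0" --pt "0 0.8 0" --pt "0 0.8 0" --turn '[0,0,0,0,0,0,0,0,0,0,0,0]'

```text
time: 22.55
ee_pos: [0.547, 0.1144, 0.2549]
eef_rot: [0.725, 0.689, 0.0, 0.0]
ft_force: [-0.6, -0.3, -2.8]
width: 0.0119
grip_force: 30.0
```

Request:
step_arm --pt "0.1 0.8 0" --pt "0.1 0.8 0" --pt "0.1 0.8 0" --pt "0.1 0.8 0" --pt "0 0.7 0" --pt "0 0.6 0" --pt "0 0.4 0" --pt "0 0.2 0" --pt "0 0 0" --pt "0 0 0" --turn '[0,0,0,0,0,0,0,0,0,0]'

```text
time: 23.55
ee_pos: [0.5576, 0.2396, 0.2548]
eef_rot: [0.725, 0.689, -0.0, 0.0]
ft_force: [0.1, -0.1, -2.7]
width: 0.0116
grip_force: 30.0
```

Run:
```python
from h import *
st()
w=np.load("top0.npy")
p=w[185:245,155:235].reshape(-1,3);p=p[(p[:,2]>.052)&(p[:,2]<.07)]
for a in np.radians([-2,-3,-4,-5]):
    n=np.array([np.cos(a),np.sin(a)]);t=np.array([-n[1],n[0]])
    d=p[:,:2]@n;b=p[:,:2]@t
    lo,hi=np.percentile(d,[1,99]);l2,h2=b.min(),b.max()
    c=(lo+hi)/2*n+(l2+h2)/2*t;print(np.degrees(a),(hi-lo)*1e3,(h2-l2)*1e3,c)
c=cap("scene","s2.png")
```

```text
t 23.55 p [0.5576 0.2396 0.2548] th -2.97 zax [ 0. -0. -1.] q [ 0.02  0.34 -0.64  1.44  0.21  1.43 -0.68] F [ 0.14 -0.13 -2.66] w 0.0116 g 29.998354520648718
-2.0 78.45350402824513 152.8150533645296 [0.55761928 0.26871538]
-3.0000000000000004 78.1800839148028 152.92005936167845 [0.55764804 0.26880602]
-4.0 78.93266153811074 152.97848442737592 [0.55739421 0.26891559]
-5.0 80.30703208117124 153.09410213309926 [0.55736381 0.26896265]
```

View pics/s2.png

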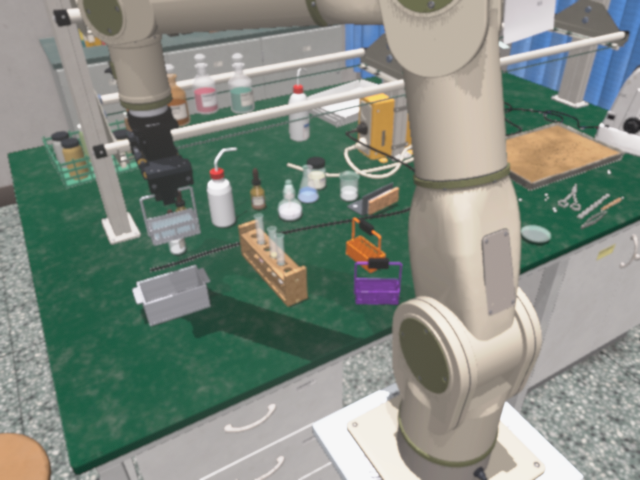

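The carrier is held upright at (172,225), approaching the trough at (173,293). The rack and tubes at (270,260) look unchanged. The lugs look unequal from above, so I'll check the trough centre from the walls alone.

Run:
```python
from h import *
a=np.radians(-3.1);n=np.array([np.cos(a),np.sin(a)]);t=np.array([-n[1],n[0]]);c0=np.array([.5576,.2688])
for f,sl in(("top0",(slice(185,245),slice(155,235))),("scene0",(slice(260,325),slice(125,220)))):
    p=np.load(f+".npy")[sl].reshape(-1,3);d=(p[:,:2]-c0)@n*1e3;b=(p[:,:2]-c0)@t*1e3;z=p[:,2]*1e3
    print(f)
    k=(z>50)&(z<68)&(abs(d)<60)&(abs(b)<100)
    for side in(1,-1):
        print(" lug row |d|<12, end",side,sorted((b[k&(abs(d)<12)&(b*side>0)]).round().astype(int)))
        e=k&(abs(d)>20)&(abs(d)<30)&(b*side>45);print(" endwall",side,sorted(b[e].round().astype(int)))
        e=k&(abs(b)<40)&(d*side>20);print(" longwall",side,np.percentile(d[e],[2,25,50,75,98]).round(1))
    k=(z<20)&(abs(d)<20)&(abs(b)<70);print(" floor b",b[k].min(),b[k].max())
```

```text
top0
 lug row |d|<12, end 1 [np.int64(59), np.int64(59), np.int64(60), np.int64(60), np.int64(60), np.int64(60), np.int64(60), np.int64(61), np.int64(61), np.int64(61), np.int64(61), np.int64(62), np.int64(62), np.int64(62), np.int64(63), np.int64(63), np.int64(64), np.int64(64), np.int64(65), np.int64(65), np.int64(66), np.int64(66), np.int64(66), np.int64(66), np.int64(67), np.int64(67), np.int64(67), np.int64(68), np.int64(68), np.int64(68), np.int64(69), np.int64(69), np.int64(69), np.int64(70), np.int64(70), np.int64(71), np.int64(71), np.int64(71), np.int64(71), np.int64(72), np.int64(72), np.int64(72), np.int64(72), np.int64(73), np.int64(73), np.int64(73), np.int64(74), np.int64(74), np.int64(75), np.int64(75), np.int64(76)]
 endwall 1 [np.int64(58), np.int64(59), np.int64(59), np.int64(59), np.int64(59), np.int64(59), np.int64(60), np.int64(60), np.int64(60), np.int64(60), np.int64(62), np.int64(62), np.int64(62), np.int64(62), np.int64(63), np.int64(63), np.int64(63), np.int64(66), np.int64(67), np.int64(67), np.int64(68), np.int64(69), np.int64(69), np.int64(70), np.int64(
[... 3672 characters left out ...]
.int64(-58)]
 endwall -1 [np.int64(-74), np.int64(-74), np.int64(-73), np.int64(-72), np.int64(-72), np.int64(-71), np.int64(-71), np.int64(-71), np.int64(-70), np.int64(-70), np.int64(-70), np.int64(-68), np.int64(-68), np.int64(-68), np.int64(-66), np.int64(-66), np.int64(-65), np.int64(-65), np.int64(-65), np.int64(-64), np.int64(-63), np.int64(-63), np.int64(-62), np.int64(-62), np.int64(-62), np.int64(-62), np.int64(-61), np.int64(-60), np.int64(-60), np.int64(-60), np.int64(-60), np.int64(-59), np.int64(-59), np.int64(-59), np.int64(-59), np.int64(-59), np.int64(-59), np.int64(-59), np.int64(-58)]
 longwall -1 [-40.9 -38.6 -37.5 -36.2 -33.4]
 floor b -69.61188948068714 69.4640056438534
```

The trough is symmetric about (0.557, 0.269). I'll finish centring, then lower to about 15 mm above the rim.

Request:
step_arm --pt "0 0.3 0" --pt "0 0.5 0" --pt "0 0.34 0" --pt "0 0 -0.4" --pt "0 0 -0.6" --pt "0 0 -0.6" --pt "0 0 -0.6" --pt "0 0 -0.6" --pt "0 0 -0.6" --pt "0 0 -0.4" --pt "0 0 -0.3" --pt "0 0 0" --turn '[0,0,0,0,0,0,0,0,0,0,0,0]'

```text
time: 24.8
ee_pos: [0.557, 0.2686, 0.1512]
eef_rot: [0.725, 0.689, -0.001, -0.0]
ft_force: [0.1, -0.4, -1.9]
width: 0.0116
grip_force: 30.0
```

Request:
step_arm --pt "0 0 0" --pt "0 0 0" --pt "0 0 0" --pt "0 0 0" --pt "0 0 0" --pt "0 0 0" --turn '[0,0,0,0,0,0]'

```text
time: 25.4
ee_pos: [0.5574, 0.2689, 0.1524]
eef_rot: [0.725, 0.689, 0.0, 0.0]
ft_force: [0.4, 0.3, -2.5]
width: 0.0119
grip_force: 30.0
```

Run:
```python
from h import *
st()
c=cap("scene");w=world(c);im=c["image"][180:330,110:290,::-1];cv2.imwrite('pics/e1.png',cv2.resize(im,None,fx=4,fy=4,interpolation=cv2.INTER_CUBIC))
a=np.radians(-3.1);n=np.array([np.cos(a),np.sin(a)]);t=np.array([-n[1],n[0]]);c0=np.array([.557,.269])
for nm,w in(("scene",w),("top",world(cap("top")))):
    p=w.reshape(-1,3);p=p[~np.isnan(p[:,0])];d=(p[:,:2]-c0)@n*1e3;b=(p[:,:2]-c0)@t*1e3;z=p[:,2]*1e3
    k=(abs(d)<45)&(abs(b)<75)&(z>70)&(z<118)
    if k.sum()>5:print(nm,k.sum(),"d",np.percentile(d[k],[1,99]).round(1),"b",np.percentile(b[k],[1,99]).round(1),"z",np.percentile(z[k],[1,99]).round(1))
```

```text
t 25.4 p [0.5574 0.2689 0.1524] th -2.92 zax [ 0.  0. -1.] q [-0.04  0.44 -0.63  1.54  0.27  1.25 -0.76] F [ 0.43  0.29 -2.51] w 0.0119 g 29.998438619077206
scene 1277 d [-25.4  22.2] b [-44.4  49.3] z [ 76.6 113.4]
top 45 d [-1.8 19.9] b [-49.4 -29.7] z [ 76.9 115.1]
```

View pics/e1.png

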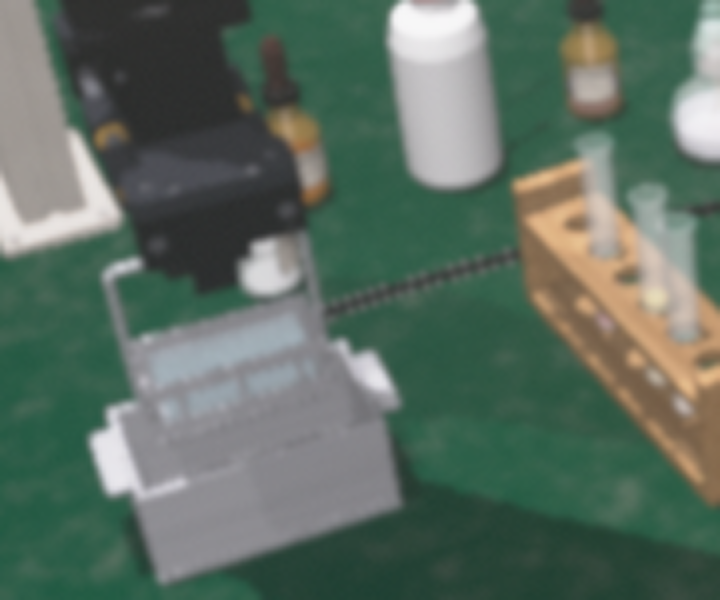

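The carrier hovers upright and centred over the trough at crop (240,370). It is within about 2 mm of centre, with its underside at z≈0.076. I'll hand in.

```bash
python3 -c "from bench import *;print(close_job())"
```

```text
the job is handed in; nothing more can be done
None
```

I pushed both sides of the carrier flat against the pad (about 6–7 mm each, about 2 N), carried it over the rack, and handed in with it still held about 16 mm above the trough rim, within about 2 mm of centre; no verdict came back.

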